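# Lock the calibrated panel meters away

### The job

Lock away every panel meter that lies on the green mat: turn the key in the drawer unit clockwise to unlock it, pull the drawer open, put all the meters inside and push the drawer fully shut. Then turn the key back to the locked position, the only one where it comes out, draw it out and leave it inside the white mug, which must stay standing. Leave the other things on the desk where they are.

Things in the scene. Friction and masses are not known exactly. Their poses are not given: they have to be found in the camera images.
- unit: beige lockable drawer unit standing on the desk, 200 mm deep (x) by 250 wide (y) by 100 high, fixed; origin at the centre of its underside; its -x side is the drawer front and faces the robot. The lock stands on its top.
- lock (a point): centre of the top face of the lock's fixed square steel plate (44 x 44 mm, on top of the unit), 120 mm above the desk, on the vertical axis about which the key turns. The slot in the plate runs along the unit's x. Red mark on its robot side: locked; green mark on its left (+y): open. Key and lock cylinder have about 0.1 rad of play.
- lock_plug (a joint): turning of the lock cylinder, driven by the key, rad: 0 = locked (start, end stop), grows CLOCKWISE seen from above to 1.4 = open (end stop). Dry friction 0.03 N m, stays where it is left. Its bolt holds the drawer shut until past about 1.0 rad, and it turns back to 0 only while the drawer is fully shut (or well open).
- key: key, upright in the lock at the start. Origin: underside of its round shoulder (20 mm across, 4 thick) resting on the lock plate; own z up out of the lock. Below it a flat bit 16 mm (x) by 4.5 (y), down to -17 mm. Own x is along the unit's x when locked. Turned, the bit is caught under the plate (3 mm of lift); within about 0.15 rad of locked it lifts straight out, clear after 20 mm. 30 g.
- key_bow (a point): centre of the key's red bow (the grip), 19 mm above the key's origin along its z; the bow is 26 mm wide along the key's x, 9 mm thick along its y, and 26 mm high (6 to 32 mm above the key's origin)
- drawer (a joint): opening of the drawer, m: 0 = shut, grows as it is pulled along the unit's -x, to the end stop at 0.11; friction about 1.2 N and some damping, it stays where it is left
- drawer_handle (a point): centre of the drawer's handle, a straight square bar 10 x 10 mm in section and 110 mm long along the unit's y, at 72 mm above the desk; 29 mm free between the bar and the drawer front, room above; moves with the drawer
- drawer_in (a point): point on the drawer's inner floor, 14 mm above the desk; moves with the drawer, axes as the unit's. Inside reaches from 52 mm before it (-x: drawer front, 75 mm high) to 108 behind it and 105 to either side (y). Open, -52 to +57 mm (x) is uncovered. Contents must stay lower than 75 mm to pass in.
- mat: green mat 200 x 200 x 4 mm on the desk, fixed, left or right of the unit; origin at the centre of its underside. The meters start standing on it.
- mug: white mug 84 mm across, 85 mm high, wall 4 mm, inner floor 5 mm up, handle toward own +y; 320 g, loose; origin at the centre of its underside
- meter0: panel meter, black box 40 mm (own x) by 26 mm (own y) by 34 mm high (own z) with a red display on top and a green band near its foot, about 70 g; origin at the centre of its underside. None if it is not there this time.
- meter1: panel meter, black box 40 mm (own x) by 26 mm (own y) by 34 mm high (own z) with a red display on top and a green band near its foot, about 70 g; origin at the centre of its underside. None if it is not there this time.
- meter2: panel meter, black box 40 mm (own x) by 26 mm (own y) by 34 mm high (own z) with a red display on top and a green band near its foot, about 70 g; origin at the centre of its underside. None if it is not there this time.
- meter3: panel meter, black box 40 mm (own x) by 26 mm (own y) by 34 mm high (own z) with a red display on top and a green band near its foot, about 70 g; origin at the centre of its underside. None if it is not there this time.
- terminal: small orange terminal post, 18 mm across, 22 mm high, on the mat among the meters; bystander
- screwdriver: screwdriver 150 mm long lying beyond the mat; bystander
- multimeter: yellow handheld multimeter 75 x 130 x 32 mm lying on the robot's side of the mug; bystander
- spare_knob: black spare knob 32 mm across, 20 mm high, beyond the mug; bystander
- spray_can: blue can 44 mm across, 110 mm high, left of the unit; bystander
- fuse_box: white fuse box 50 x 35 x 20 mm, right of the unit; bystander

How it is judged:
By the outcome, as a careful person would: the job done as asked, in the order asked, and still so for the second after the job is handed in, with the robot touching nothing.
Of meter0, meter1, meter2, meter3 only 2 to 4 are there at a start; the rules pass over those that are not, and their reading is None.
At some moment in a run one of meter0, meter1, meter2, meter3 may be knocked a few centimetres aside while the robot is not near it.
Once in a run the grip may slacken for a moment while it holds something.
It also fails if it takes over 210 s, if anything falls off the work surface, if the arm or the gripper's body presses on something with over 40 N, if the wrist force passes 120 N, or if a joint passes its speed limit or range.

### The arm

A 6-joint arm with a two-finger parallel gripper is mounted at the origin on the work surface. World frame = base frame: x ahead of the robot, y to its left, z up, the work surface at z = 0. Lengths are in mm, angles in rad, forces in N, time in s.
With the tool pointing down it reaches from about 350 to 975 mm from the base axis. Payload 7.1 kg.
Tool frame: the origin (TCP) lies between the finger pads; the fingertips stand 19 mm ahead of it and the grasp point (between the pads) is the TCP (ctrl.tcp_to_tips is the distance from the TCP to the fingertips, in mm); z points along the fingers, y is the line along which they close (so a half turn about z gives the same grasp; the last joint's range is limited). The gripper opens to 88 mm and grips with 3 to 60 N. Pads are 20 mm wide; open, the fingers measure 115 mm over their backs; the gripper's body (75 mm by 178 mm) begins 61 mm behind the grasp point.
Start: joints at [1.263, 0.423, 1.63, -0, 1.089, -0.019], TCP at [177.97, 599.109, 241.675] pointing down, gripper open.
Joint ranges: [-3, 3], [-0.9, 2.11], [0.09, 2.58], [-1.31, 4.45], [0.11, 2.69], [-2.54, 2.54]. Speed limits (rad/s): [2.39, 2.39, 3.01, 3.14, 3.14, 3.14].

### API

Orientations are given as a rotation vector (axis times angle).
In Python, from workcell import status, optics, ctrl gives the robot as it stands. The module is installed in compiled form; this text tells all that it offers.
- The arm moves only by the shell command python3 -m inch 'ROWS'. ROWS is JSON, a list that holds one entry, the list of rows, each a list of 7 numbers: the shift along the tool's x, y, z in mm, then the turn, a rotation vector about the tool's x, y, z in rad, then the opening in per cent of the stroke, from 0 (shut) to 100 (fully open). A call has 1 to 20 rows; each row is the pose to reach, as a shift and turn from the pose commanded when the call began, along the tool's axes at that moment; what a row does not reach only later rows make up. A row lasts 1/10 s, in which the tool goes at most 50 mm and 8.59 degrees, less where a joint would pass 70% of its speed; a pose out of reach is approached as far as the arm can. A call with a gripper value outside its range is refused whole. The fingers move at their own pace and stop on an object; the grip force is fixed at half the most. Time passes only in rows, so rows that repeat a pose let the fingers close. It gives the time, the measured TCP pose, the force, the opening and the grip force at its end, in the units of the state.
- status.get_obs(): the state, without advancing time (a new reading comes with each control period).
- optics.get_image(name): name is "scene" or "top"; returns a dict with "frame" (400x640x3 uint8, red, green, blue), "fx", "fy", "cx", "cy" (pixels), "rvec" (rotation vector, rad) and "tvec" (3), from world to camera coordinates, as OpenCV has them. Camera axes: x right, y down, z forward; pixel columns grow to the right and rows downward; lengths in mm; the calibration is good to about 2 mm. A picture is of the moment at which its call begins. There is no depth.
- ctrl.close_job(): hands the job in; it is judged then, once.
The state is a dict: "t": time; "qpos": joint angles; "qvel": joint speeds; "joint_torque": joint torques, N m; "ee_pos": TCP position; "orientation": TCP orientation; "ft_force": force on the tool from outside, world axes, zero at the start; "moment": the same for the moment, N m; "width": finger opening in mm; "grasp_force": force on a finger pad.
Only numpy, scipy, OpenCV 4.12 (cv2) and the standard library are available. Lean on these libraries where they do the work, as an engineer would, in place of code of your own. Each camera call takes 0.05 s, during which the arm holds its last target. There are 200 camera calls.

## Working session

There is one attempt and no reset: what is moved stays moved. The work goes in short steps, Python scripts to look and compute and a shell command to move; the robot and the scene stay as the last step left them, time stands still between calls to the robot, and variables do not carry over. Pictures are saved under pics/ and viewed, at most 14 in all, crops included, and the job is handed in when it is done.

```bash
mkdir -p pics
cat > h.py <<'E'
import numpy as np, cv2
from scipy.spatial.transform import Rotation as R
from workcell import status, optics, ctrl
def snap(name,fn=None):
    d=optics.get_image(name)
    if fn: cv2.imwrite('pics/'+fn,d['frame'][:,:,::-1])
    return d
def ray(d,u,v,z):
    M=R.from_rotvec(d['rvec']).as_matrix(); c=-M.T@np.array(d['tvec'])
    r=M.T@np.array([(u-d['cx'])/d['fx'],(v-d['cy'])/d['fy'],1])
    return c+r*(z-c[2])/r[2]
def proj(d,p):
    K=np.array([[d['fx'],0,d['cx']],[0,d['fy'],d['cy']],[0,0,1.]])
    return cv2.projectPoints(np.array([p],float),np.array(d['rvec']),np.array(d['tvec'],float),K,None)[0].ravel()
E
python3 - <<'E'
from h import *
for n in('scene','top'):
    d=snap(n,n+'0.png'); M=R.from_rotvec(d['rvec']).as_matrix(); print(n,-M.T@np.array(d['tvec']),d['fx'],M.round(2).tolist())
o=status.get_obs();print({k:np.round(v,3) for k,v in o.items()})
print(R.from_rotvec(o['orientation']).as_matrix().round(3))
E
```

```text
scene [ 913.12956567 -529.34254784 1141.79080311] 463.9016180759666 [[0.85, 0.52, -0.01], [0.44, -0.73, -0.53], [-0.28, 0.44, -0.85]]
top [ 337.3687377    17.94972364 1417.89250142] 507.70691316610146 [[0.03, -1.0, 0.03], [-0.99, -0.03, -0.17], [0.17, -0.03, -0.99]]
{'t': np.float64(0.1), 'qpos': array([ 1.263,  0.424,  1.631,  0.   ,  1.089, -0.019]), 'qvel': array([ 0.   , -0.002, -0.002, -0.   , -0.001, -0.   ]), 'joint_torque': array([ 0.0000e+00, -5.4562e+01, -2.7432e+01,  6.5000e-02,  1.9000e-02,
        0.0000e+00]), 'ee_pos': array([177.827, 598.69 , 240.985]), 'orientation': array([-4.520e-01, -3.109e+00,  2.000e-03]), 'ft_force': array([-0.095,  0.103, -0.416]), 'moment': array([ 0.014, -0.068,  0.024]), 'grasp_force': np.float64(0.0), 'width': np.float64(87.775)}
[[-0.959  0.285 -0.   ]
 [ 0.285  0.959 -0.001]
 [ 0.    -0.001 -1.   ]]
```

View pics/scene0.png

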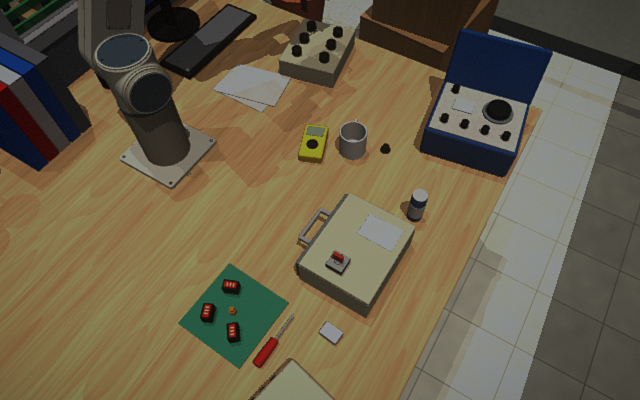

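View pics/top0.png

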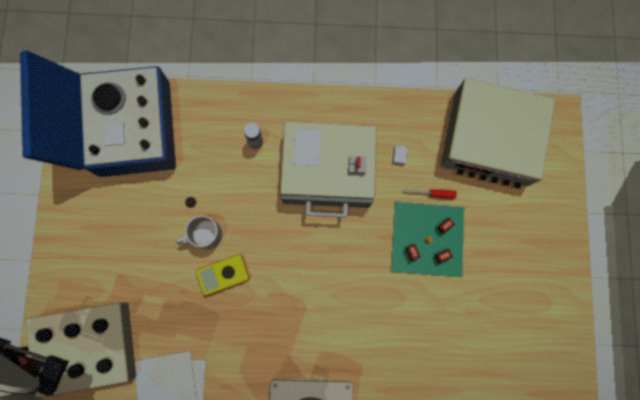

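The scene view shows the unit with its lock at (338,262), three meters on the mat near (231,286), (207,312) and (233,331), and the mug at (352,140). In the top view the lock is at (357,164), the handle at (327,210), the mug at (203,232), and the meters at (446,226), (413,252) and (444,257).

```bash
cat > m.py <<'E'
from h import *
def reds(d,z,box):
    f=d['frame']; h=cv2.cvtColor(f,cv2.COLOR_RGB2HSV)
    m=(((h[...,0]<8)|(h[...,0]>172))&(h[...,1]>130)&(h[...,2]>70)).astype(np.uint8)
    x0,y0,x1,y1=box; k=np.zeros_like(m);k[y0:y1,x0:x1]=1
    n,l,s,c=cv2.connectedComponentsWithStats(m*k,connectivity=8)
    for i in range(1,n):
        if s[i,4]>6: print('red',s[i].tolist(),c[i].round(1),ray(d,*c[i],z).round(1))
E
python3 - <<'E'
from m import *
t=snap('top');s=snap('scene')
print('top mat');reds(t,38,(385,195,470,285)); print('top key');reds(t,139,(340,150,375,180))
print('scene mat');reds(s,38,(180,260,290,370));print('scene key');reds(s,139,(320,245,355,275))
def up(d,box,k,fn):
    x0,y0,x1,y1=box; cv2.imwrite('pics/'+fn,cv2.resize(d['frame'][y0:y1,x0:x1,::-1],None,fx=k,fy=k,interpolation=cv2.INTER_CUBIC))
up(t,(270,115,470,285),4,'topc.png'); up(s,(175,190,420,370),3,'scenec.png')
# mat, handle, mug
h=cv2.cvtColor(t['frame'],cv2.COLOR_RGB2HSV)
m=((h[...,0]>60)&(h[...,0]<95)&(h[...,1]>90)).astype(np.uint8); m[:,:380]=0;m[:,480:]=0
m=cv2.morphologyEx(m,cv2.MORPH_CLOSE,np.ones((15,15)))
r=cv2.minAreaRect(max(cv2.findContours(m,0,2)[0],key=cv2.contourArea));b=cv2.boxPoints(r);print('mat',[ray(t,*p,4)[:2].round(0) for p in b])
E
```

```text
top mat
red [430, 195, 26, 4, 71] [444. 196.] [ 615.9 -353.1   38. ]
red [441, 220, 12, 11, 70] [446.4 225. ] [ 534.2 -359.    38. ]
red [409, 246, 10, 13, 71] [413.4 252.2] [ 456.4 -267.    38. ]
red [438, 251, 14, 10, 71] [444.3 255.4] [ 450.3 -351.9   38. ]
top key
red [357, 157, 3, 10, 28] [358.  161.5] [ 679.1 -101.5  139. ]
scene mat
red [223, 281, 14, 7, 65] [229.4 284. ] [ 456.3 -266.4   38. ]
red [202, 304, 9, 13, 67] [206.1 310.5] [ 449.9 -352.4   38. ]
red [228, 324, 8, 13, 66] [231.8 330. ] [ 534.3 -358.4   38. ]
red [253, 337, 25, 30, 308] [265.1 351.8] [ 633.4 -358.9   38. ]
scene key
red [333, 252, 10, 7, 35] [337.7 254.9] [674.6 -95.9 139. ]
mat [array([ 402., -213.]), array([ 599., -222.]), array([ 595., -421.]), array([ 398., -407.])]
```

View pics/topc.png

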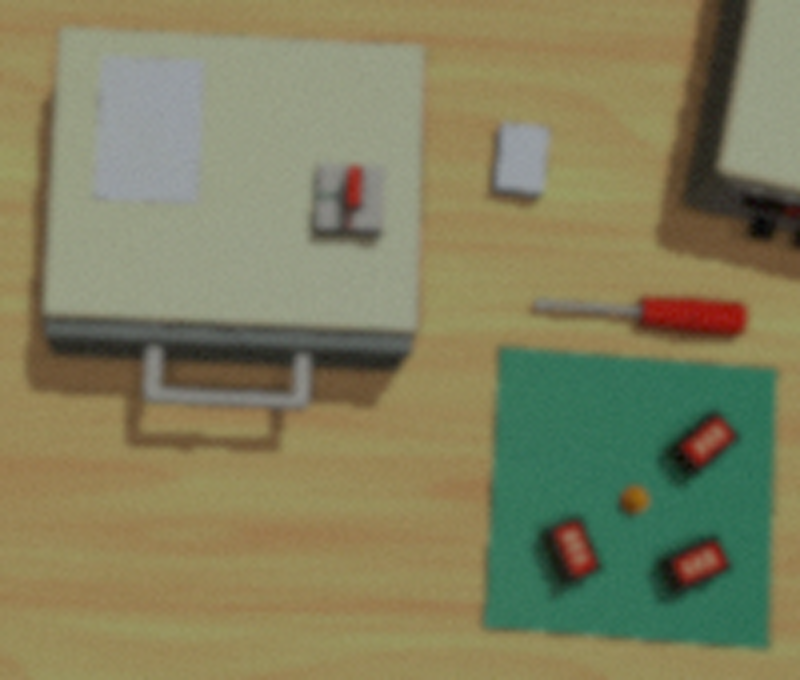

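View pics/scenec.png

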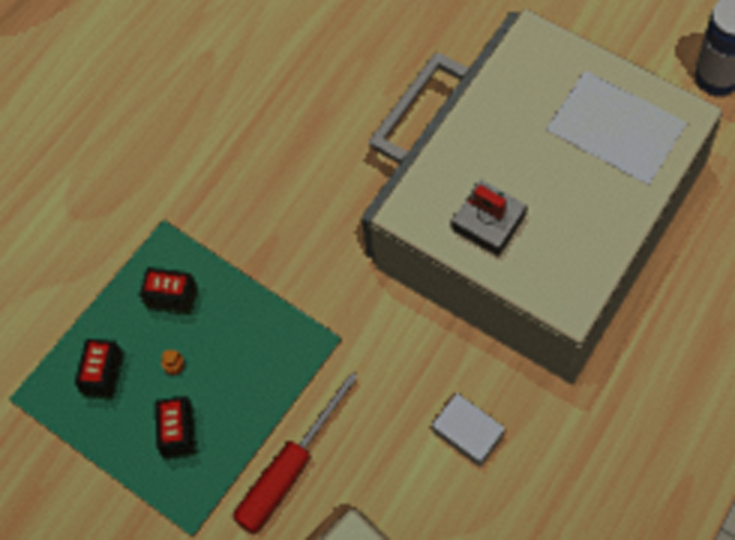

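The crops show three meters, with the terminal between them at about (635,500) in the top crop. The lock plate is centred at about (348,198), with the key bow along unit x. The handle bar runs from about (150,397) to (308,400).

Run:
```python
from m import *
t=snap('top');s=snap('scene')
T=lambda u,v,z:ray(t,270+u/4-.4,115+v/4-.4,z); S=lambda u,v,z:ray(s,175+u/3-.3,190+v/3-.3,z)
for n,F,pts in(('unit top T',T,[(60,28,100),(424,45,100),(418,330,100),(45,318,100)]),('plate T',T,[(315,163,120),(383,167,120),(380,235,120),(312,230,120)]),('handle T',T,[(147,397,77),(308,400,77)]),
 ('unit top S',S,[(525,12,100),(720,113,100),(582,345,100),(372,222,100)]),('plate S',S,[(487,182,120),(526,212,120),(497,250,120),(453,220,120)]),('handle S',S,[(437,60,77),(377,143,77)]),('terminal S',S,[(172,360,15)])):
    P=np.array([F(*p)[:2] for p in pts]);print(n,P.round(0).tolist(),'mean',P.mean(0).round(1))
    for i in range(len(P)-1):
        e=P[i+1]-P[i];print('   edge yaw %.3f len %.0f'%(np.arctan2(e[1],e[0]),np.hypot(*e)))
def ang(d,box,z):
    f=d['frame'];h=cv2.cvtColor(f,cv2.COLOR_RGB2HSV)
    m=(((h[...,0]<8)|(h[...,0]>172))&(h[...,1]>130)&(h[...,2]>70))
    x0,y0,x1,y1=box;v,u=np.nonzero(m[y0:y1,x0:x1]);P=np.array([ray(d,a+x0,b+y0,z)[:2] for a,b in zip(u,v)],np.float32)
    r=cv2.minAreaRect(P);w,v=np.linalg.eigh(np.cov(P.T));return np.array(r[0]).round(1),np.array(r[1]).round(0),'pca %.2f'%(np.arctan2(v[1,1],v[0,1])%np.pi)
for d,bs in((t,[(438,216,456,234),(405,244,420,262),(436,249,454,263)]),(s,[(226,322,238,340),(221,279,239,290),(200,302,213,320)])):
    for b in bs: print(ang(d,b,38))
for d,b,z in((t,(350,152,366,172),152),(s,(330,248,346,264),150)): print('key',ang(d,b,z))
# mug rim
for n,d,(x0,y0,x1,y1) in(('T',t,(170,205,230,260)),('S',s,(330,112,376,166))):
    cv2.imwrite(f'pics/mug{n}.png',cv2.resize(d['frame'][y0:y1,x0:x1,::-1],None,fx=6,fy=6,interpolation=cv2.INTER_CUBIC))
a=cv2.imread('pics/mugT.png');b=cv2.imread('pics/mugS.png');H=max(a.shape[0],b.shape[0])
p=lambda i:cv2.copyMakeBorder(i,0,H-i.shape[0],0,0,0);cv2.imwrite('pics/mug.png',np.hstack([p(a),p(b)]))
```

```text
unit top T [[793.0, 96.0], [791.0, -151.0], [594.0, -150.0], [593.0, 97.0]] mean [692.9 -26.9]
   edge yaw -1.580 len 247
   edge yaw 3.133 len 197
   edge yaw 1.573 len 247
plate T [[700.0, -77.0], [699.0, -123.0], [653.0, -121.0], [654.0, -76.0]] mean [676.5 -99.4]
   edge yaw -1.594 len 45
   edge yaw 3.114 len 46
   edge yaw 1.532 len 45
handle T [[546.0, 29.0], [548.0, -79.0]] mean [547.3 -25.3]
   edge yaw -1.556 len 108
unit top S [[600.0, 96.0], [795.0, 92.0], [793.0, -153.0], [595.0, -150.0]] mean [695.8 -28.8]
   edge yaw -0.020 len 195
   edge yaw -1.577 len 244
   edge yaw 3.125 len 198
plate S [[662.0, -78.0], [703.0, -85.0], [700.0, -126.0], [656.0, -122.0]] mean [ 680.5 -102.5]
   edge yaw -0.169 len 41
   edge yaw -1.648 len 41
   edge yaw 3.045 len 44
handle S [[551.0, 23.0], [551.0, -76.0]] mean [550.8 -26.3]
   edge yaw -1.571 len 99
terminal S [[495.0, -313.0]] mean [ 495.1 -312.9]
(array([ 535.1, -358.5]), array([19., 34.]), 'pca 2.29')
(array([ 457.3, -266.8]), array([34., 19.]), 'pca 0.45')
(array([ 450.5, -352.3]), array([19., 34.]), 'pca 2.03')
(array([ 534.1, -358.5]), array([15., 32.]), 'pca 2.36')
(array([ 456.7, -266.1]), array([32., 16.]), 'pca 0.42')
(array([ 449.5, -351.3]), array([17., 31.]), 'pca 2.05')
key (array([675.6, -99. ]), array([24.,  8.]), 'pca 3.09')
key (array([ 675.4, -101.6]), array([26., 15.]), 'pca 0.11')
```

View pics/mug.png

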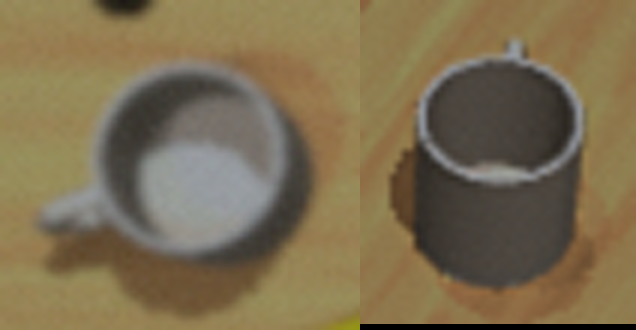

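The mug is upright with its rim centred at about (190,157) in the left crop and (140,120) in the right one. Its handle points left and slightly toward the robot.

```bash
cat > go.py <<'E'
import sys
from h import *
# usage: go.py x y z toolYangle  -> tool-frame shift and turn
x,y,z,a=map(float,sys.argv[1:5])
o=status.get_obs();p=np.array(o['ee_pos']);C=R.from_rotvec(o['orientation'])
ty=np.array([np.cos(a),np.sin(a),0]);tz=np.array([0,0,-1.]);T=R.from_matrix(np.c_[np.cross(ty,tz),ty,tz])
print('t',round(float(o['t']),1),'pos',p.round(1),'q6',round(float(o['qpos'][5]),2))
print('shift',C.inv().apply(np.array([x,y,z])-p).round(1),'turn',(C.inv()*T).as_rotvec().round(3))
E
python3 -c "
from m import *
print(ray(snap('top'),201.6,231.2,85).round(0),ray(snap('scene'),353.3,132,85).round(0))"
python3 go.py 676 -100.5 230 1.561
```

```text
[490. 301.  85.] [494. 302.  85.]
t 0.4 pos [177.9 599.  241.6] q6 -0.02
shift [-676.7 -528.7   11.7] turn [-0.    -0.    -0.279]
```

```bash
python3 -m inch '[[[-678,-528,12,0,0,-0.28,100],[-678,-528,12,0,0,-0.28,100],[-678,-528,12,0,0,-0.28,100],[-678,-528,12,0,0,-0.28,100],[-678,-528,12,0,0,-0.28,100],[-678,-528,12,0,0,-0.28,100],[-678,-528,12,0,0,-0.28,100],[-678,-528,12,0,0,-0.28,100],[-678,-528,12,0,0,-0.28,100],[-678,-528,12,0,0,-0.28,100],[-678,-528,12,0,0,-0.28,100],[-678,-528,12,0,0,-0.28,100],[-678,-528,12,0,0,-0.28,100],[-678,-528,12,0,0,-0.28,100],[-678,-528,12,0,0,-0.28,100],[-678,-528,12,0,0,-0.28,100],[-678,-528,12,0,0,-0.28,100],[-678,-528,12,0,0,-0.28,50],[-678,-528,12,0,0,-0.28,40],[-678,-528,12,0,0,-0.28,40]]]'; python3 go.py 677.5 -100.5 145 1.561
```

```text
t: 2.4
ee_pos: [676.6, -99.2, 229.3]
orientation: [-0.014, -3.14, -0.001]
ft_force: [-0.4, -0.1, 0.1]
width: 67.5
grasp_force: 0.0
t 2.4 pos [676.6 -99.2 229.3] q6 -1.73
shift [-1.  -1.4 84.3] turn [ 0.001 -0.001  0.001]
```

```bash
python3 -m inch '[[[-1,-1.5,15,0,0,0,40],[-1,-1.5,30,0,0,0,40],[-1,-1.5,45,0,0,0,40],[-1,-1.5,60,0,0,0,40],[-1,-1.5,70,0,0,0,40],[-1,-1.5,78,0,0,0,40],[-1,-1.5,84,0,0,0,40],[-1,-1.5,84,0,0,0,40],[-1,-1.5,84,0,0,0,30],[-1,-1.5,84,0,0,0,20],[-1,-1.5,84,0,0,0,15],[-1,-1.5,84,0,0,0,10],[-1,-1.5,84,0,0,0,5],[-1,-1.5,84,0,0,0,5],[-1,-1.5,84,0,0,0,0],[-1,-1.5,84,0,0,0,0],[-1,-1.5,84,0,0,0,0],[-1,-1.5,84,0,0,0,0]]]'
python3 - <<'E'
from h import *
s=snap('scene');f=s['frame'][180:330,240:440,::-1];cv2.imwrite('pics/k1.png',cv2.resize(f,None,fx=3.5,fy=3.5,interpolation=cv2.INTER_CUBIC))
E
```

```text
t: 4.2
ee_pos: [678.7, -101.7, 146.1]
orientation: [0.014, 3.141, -0.0]
ft_force: [-0.4, -0.1, 5.8]
width: 8.6
grasp_force: 30.0
```

View pics/k1.png

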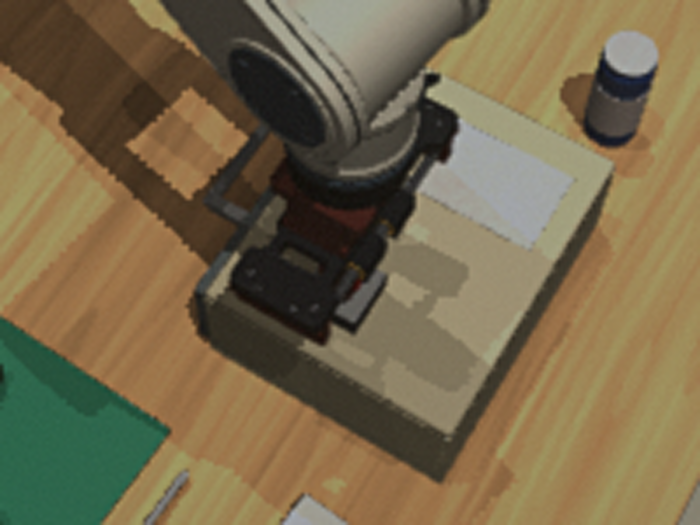

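The gripper holds the bow (8.6 mm opening, 30 N). I'll turn the key clockwise, which is positive about tool z.

```bash
python3 -m inch '[[[0,0,0,0,0,0.1,0],[0,0,0,0,0,0.2,0],[0,0,0,0,0,0.3,0],[0,0,0,0,0,0.4,0],[0,0,0,0,0,0.5,0],[0,0,0,0,0,0.6,0],[0,0,0,0,0,0.7,0],[0,0,0,0,0,0.8,0],[0,0,0,0,0,0.9,0],[0,0,0,0,0,1.0,0],[0,0,0,0,0,1.1,0],[0,0,0,0,0,1.2,0],[0,0,0,0,0,1.3,0],[0,0,0,0,0,1.4,0],[0,0,0,0,0,1.46,0],[0,0,0,0,0,1.46,0],[0,0,0,0,0,1.46,0]]]'; python3 -c "
from h import *
o=status.get_obs();print(o['ee_pos'],o['moment'],o['width'],o['grasp_force'],o['qpos'])"; python3 go.py 549 -25 160 0
```

```text
t: 5.95
ee_pos: [678.4, -102.0, 146.1]
orientation: [2.105, 2.332, -0.001]
ft_force: [-2.2, -1.6, 6.8]
width: 9.0
grasp_force: 30.0
[ 678.39239373 -102.02151183  146.06750972] [-0.32705106  0.46460275 -0.02265286] 8.990439522556478 30.001576244831085 [-1.66359093e-01  6.18395572e-01  1.54331967e+00 -7.29660332e-04
  9.79954678e-01 -2.67919117e-01]
t 6.0 pos [ 678.4 -102.   146.1] q6 -0.27
shift [  89.8 -120.9  -14. ] turn [-0.     0.001  0.102]
```

```bash
python3 -m inch '[[[0,0,0,0,0,0,34],[0,0,0,0,0,0,34],[0,0,0,0,0,0,34],[0,0,0,0,0,0,34],[0,0,-30,0,0,0,34],[0,0,-60,0,0,0,34],[0,0,-85,0,0,0,34],[90,-121,-85,0,0,0.102,34],[90,-121,-85,0,0,0.102,34],[90,-121,-85,0,0,0.102,34],[90,-121,-85,0,0,0.102,34],[90,-121,-85,0,0,0.102,34],[90,-121,-85,0,0,0.102,34],[90,-121,-85,0,0,0.102,34]]]'
python3 - <<'E'
from m import *
t=snap('top');s=snap('scene')
reds(t,145,(340,145,375,185));reds(s,145,(320,240,355,275))
f=cv2.resize(s['frame'][180:330,240:440,::-1],None,fx=3.5,fy=3.5,interpolation=cv2.INTER_CUBIC);cv2.imwrite('pics/k2.png',f)
E
python3 go.py 549 -25 72 0
```

```text
t: 7.35
ee_pos: [550.4, -25.0, 230.8]
orientation: [2.221, 2.22, 0.001]
ft_force: [-0.2, 0.0, 0.6]
width: 30.1
grasp_force: 0.0
red [335, 251, 7, 10, 41] [337.9 255.2] [677. -99. 145.]
t 7.5 pos [549.9 -24.9 230.5] q6 -0.07
shift [-1.000e-01 -9.000e-01  1.585e+02] turn [ 0.     0.    -0.001]
```

View pics/k2.png

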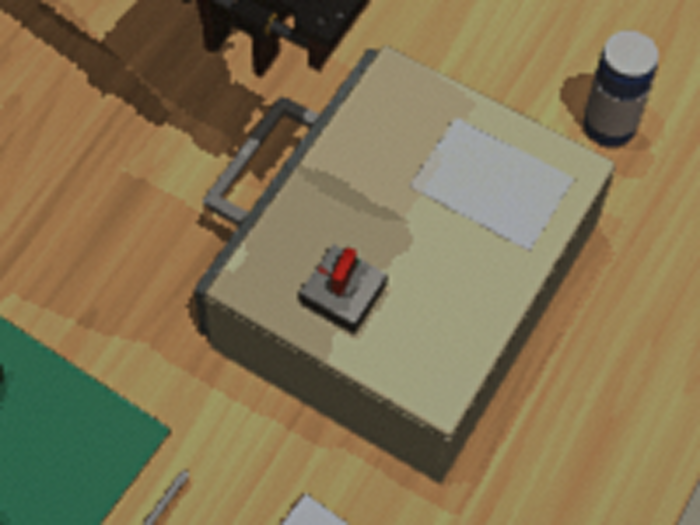

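The key now stands across the slot, near the open position. Next I go down onto the handle.

```bash
python3 -m inch '[[[0,-0.5,40,0,0,0,34],[0,-0.5,80,0,0,0,34],[0,-0.5,105,0,0,0,34],[0,-0.5,120,0,0,0,34],[0,-0.5,135,0,0,0,34],[0,-0.5,147,0,0,0,34],[0,-0.5,157,0,0,0,34],[0,-0.5,157,0,0,0,34],[0,-0.5,157,0,0,0,20],[0,-0.5,157,0,0,0,10],[0,-0.5,157,0,0,0,0],[0,-0.5,157,0,0,0,0],[0,-0.5,157,0,0,0,0],[0,-0.5,157,0,0,0,0]]]'
```

```text
t: 8.85
ee_pos: [548.1, -24.4, 74.3]
orientation: [-2.222, -2.221, 0.0]
ft_force: [-3.4, -0.3, 6.3]
width: 9.6
grasp_force: 30.0
```

```bash
python3 -m inch '[[[0,-6,0,0,0,0,0],[0,-13,0,0,0,0,0],[0,-20,0,0,0,0,0],[0,-27,0,0,0,0,0],[0,-34,0,0,0,0,0],[0,-41,0,0,0,0,0],[0,-48,0,0,0,0,0],[0,-55,0,0,0,0,0],[0,-62,0,0,0,0,0],[0,-69,0,0,0,0,0],[0,-76,0,0,0,0,0],[0,-83,0,0,0,0,0],[0,-90,0,0,0,0,0],[0,-97,0,0,0,0,0],[0,-103,0,0,0,0,0],[0,-108,0,0,0,0,0],[0,-111,0,0,0,0,0],[0,-111,0,0,0,0,0],[0,-111,0,0,0,0,0]]]'
```

```text
t: 10.75
ee_pos: [438.1, -23.3, 74.3]
orientation: [2.222, 2.22, 0.004]
ft_force: [2.8, 12.6, 5.6]
width: 9.5
grasp_force: 30.0
```

```bash
python3 -m inch '[[[0,0,0,0,0,0,36],[0,0,0,0,0,0,36],[0,0,0,0,0,0,36],[0,0,0,0,0,0,36],[0,0,-40,0,0,0,36],[0,0,-85,0,0,0,36],[0,0,-130,0,0,0,50],[0,0,-160,0,0,0,57],[0,0,-160,0,0,0,57],[0,0,-160,0,0,0,57]]]'
python3 - <<'E'
from m import *
t=snap('top','t3.png');s=snap('scene')
reds(t,38,(385,195,470,285));reds(s,38,(180,260,245,370))
E
python3 go.py 534.5 -358.5 34 0.75
```

```text
t: 11.75
ee_pos: [437.4, -24.5, 233.9]
orientation: [2.221, 2.221, 0.001]
ft_force: [-0.3, -0.0, -1.4]
width: 49.6
grasp_force: 0.0
red [430, 195, 26, 4, 69] [444.3 196. ] [ 616.  -353.9   38. ]
red [441, 220, 12, 11, 68] [446.3 225.1] [ 534.1 -358.7   38. ]
red [408, 246, 11, 13, 73] [413.3 252.2] [ 456.4 -266.9   38. ]
red [438, 251, 14, 10, 74] [444.2 255.4] [ 450.1 -351.8   38. ]
red [223, 281, 14, 7, 66] [229.3 284. ] [ 456.  -266.5   38. ]
red [202, 304, 9, 13, 71] [206.  310.4] [ 449.5 -352.2   38. ]
red [228, 324, 8, 14, 75] [231.7 329.9] [ 534.1 -358.3   38. ]
t 11.8 pos [436.4 -24.4 232.4] q6 -0.08
shift [-334.1   98.6  198.1] turn [-0.002 -0.001 -0.75 ]
```

View pics/t3.png

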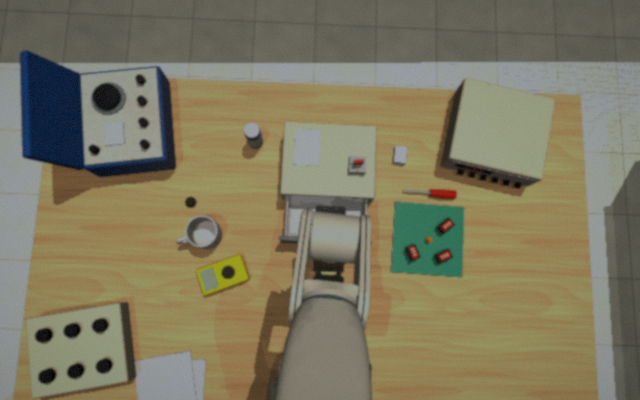

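The drawer is fully open, and the meters and other objects are where they were. Next is meter A at (534,-358).

```bash
python3 -m inch '[[[-334,98.5,80,0,0,-0.75,57],[-334,98.5,80,0,0,-0.75,57],[-334,98.5,80,0,0,-0.75,57],[-334,98.5,80,0,0,-0.75,57],[-334,98.5,80,0,0,-0.75,57],[-334,98.5,80,0,0,-0.75,57],[-334,98.5,80,0,0,-0.75,57],[-334,98.5,80,0,0,-0.75,57],[-334,98.5,80,0,0,-0.75,57],[-334,98.5,80,0,0,-0.75,57],[-334,98.5,120,0,0,-0.75,57],[-334,98.5,150,0,0,-0.75,57],[-334,98.5,175,0,0,-0.75,57],[-334,98.5,190,0,0,-0.75,57],[-334,98.5,198,0,0,-0.75,57],[-334,98.5,198,0,0,-0.75,57],[-334,98.5,198,0,0,-0.75,40],[-334,98.5,198,0,0,-0.75,20],[-334,98.5,198,0,0,-0.75,20],[-334,98.5,198,0,0,-0.75,20]]]'; python3 -m inch '[[[0,0,0,0,0,0,0],[0,0,0,0,0,0,0],[0,0,0,0,0,0,0],[0,0,-30,0,0,0,0],[0,0,-70,0,0,0,0],[0,0,-110,0,0,0,0],[0,0,-130,0,0,0,0],[0,0,-130,0,0,0,0]]]'; python3 go.py 542 -90 160 1.56;python3 go.py 542 -90 46 1.56
```

```text
t: 13.85
ee_pos: [536.4, -358.8, 36.7]
orientation: [1.253, 2.879, -0.001]
ft_force: [0.1, 0.0, 3.8]
width: 26.0
grasp_force: 30.0
t: 14.65
ee_pos: [537.6, -359.6, 169.2]
orientation: [1.251, 2.875, -0.002]
ft_force: [0.4, -0.0, -0.7]
width: 25.7
grasp_force: 30.0
t 14.7 pos [ 537.6 -359.6  169.2] q6 -1.36
shift [194.4 186.9   8.3] turn [-0.001  0.006 -0.81 ]
t 14.7 pos [ 537.6 -359.6  169.2] q6 -1.36
shift [195.1 186.8 122.3] turn [-0.001  0.006 -0.81 ]
```

```bash
python3 -m inch '[[[197,184,5,0,0,-0.81,0],[197,184,5,0,0,-0.81,0],[197,184,5,0,0,-0.81,0],[197,184,5,0,0,-0.81,0],[197,184,5,0,0,-0.81,0],[197,184,5,0,0,-0.81,0],[197,184,5,0,0,-0.81,0],[197,184,5,0,0,-0.81,0],[197,184,5,0,0,-0.81,0],[197,184,5,0,0,-0.81,0]]]'; python3 go.py 538 -90 48 1.56
```

```text
t: 15.65
ee_pos: [536.2, -90.1, 160.3]
orientation: [-0.021, -3.141, 0.0]
ft_force: [0.2, 0.1, -1.8]
width: 26.1
grasp_force: 30.0
t 15.7 pos [536.2 -90.1 160.3] q6 -1.75
shift [-1.800e+00  1.000e-01  1.123e+02] turn [-0.    -0.    -0.002]
```

```bash
python3 -m inch '[[[-2,0,30,0,0,0,0],[-2,0,60,0,0,0,0],[-2,0,85,0,0,0,0],[-2,0,100,0,0,0,0],[-2,0,108,0,0,0,0],[-2,0,111,0,0,0,0],[-2,0,111,0,0,0,0],[-2,0,111,0,0,0,0]]]'
```

```text
t: 16.45
ee_pos: [539.0, -89.1, 50.6]
orientation: [0.017, 3.14, -0.0]
ft_force: [-0.2, -1.0, -1.2]
width: 26.1
grasp_force: 30.0
```

```bash
python3 -m inch '[[[0,0,3,0,0,0,0],[0,0,3,0,0,0,0],[0,0,3,0,0,0,0],[0,0,3,0,0,0,46],[0,0,3,0,0,0,46],[0,0,3,0,0,0,46],[0,0,3,0,0,0,46],[0,0,-40,0,0,0,46],[0,0,-85,0,0,0,57],[0,0,-120,0,0,0,57],[0,0,-120,0,0,0,57],[0,0,-120,0,0,0,57]]]'
python3 - <<'E'
from m import *
t=snap('top');s=snap('scene')
reds(t,38,(385,195,470,285));reds(s,38,(180,260,245,370))
E
python3 go.py 456.5 -266.7 120 -1.14;  python3 go.py 450 -352 120 0.47
```

```text
t: 17.65
ee_pos: [538.6, -88.9, 170.4]
orientation: [0.017, 3.14, -0.001]
ft_force: [0.4, 0.7, 0.3]
width: 50.2
grasp_force: 0.0
red [430, 195, 26, 4, 71] [444.2 196. ] [ 615.8 -353.7   38. ]
red [409, 246, 10, 13, 71] [413.4 252.2] [ 456.3 -267.    38. ]
red [438, 251, 14, 10, 75] [444.3 255.4] [ 450.3 -352.1   38. ]
red [223, 281, 14, 7, 66] [229.3 284. ] [ 456.  -266.5   38. ]
red [202, 304, 9, 13, 71] [206.  310.4] [ 449.5 -352.2   38. ]
t 17.8 pos [537.4 -88.7 168.6] q6 -1.75
shift [  78.9 -178.9   48.7] turn [-3.0e-03 -1.0e-03  2.7e+00]
t 17.8 pos [537.4 -88.7 168.6] q6 -1.75
shift [  84.5 -264.2   48.6] turn [-1.00e-03 -2.00e-03  1.09e+00]
```

```bash
python3 -m inch '[[[84.5,-264,40,0,0,1.09,57],[84.5,-264,40,0,0,1.09,57],[84.5,-264,40,0,0,1.09,57],[84.5,-264,40,0,0,1.09,57],[84.5,-264,40,0,0,1.09,57],[84.5,-264,40,0,0,1.09,57],[84.5,-264,40,0,0,1.09,57],[84.5,-264,40,0,0,1.09,57],[84.5,-264,40,0,0,1.09,57],[84.5,-264,60,0,0,1.09,57],[84.5,-264,90,0,0,1.09,57],[84.5,-264,115,0,0,1.09,57],[84.5,-264,128,0,0,1.09,57],[84.5,-264,134,0,0,1.09,57],[84.5,-264,134,0,0,1.09,57],[84.5,-264,134,0,0,1.09,57],[84.5,-264,134,0,0,1.09,40],[84.5,-264,134,0,0,1.09,20],[84.5,-264,134,0,0,1.09,10],[84.5,-264,134,0,0,1.09,0]]]'; python3 -m inch '[[[0,0,0,0,0,0,0],[0,0,0,0,0,0,0],[0,0,0,0,0,0,0]]]'; python3 -m inch '[[[0,0,-30,0,0,0,0],[0,0,-70,0,0,0,0],[0,0,-110,0,0,0,0],[0,0,-125,0,0,0,0],[0,0,-125,0,0,0,0],[0,0,-125,0,0,0,0]]]'; python3 go.py 538 -27 150 1.56
```

```text
t: 19.75
ee_pos: [451.2, -352.2, 36.2]
orientation: [1.643, 2.677, -0.0]
ft_force: [-1.0, 0.6, 3.7]
width: 25.6
grasp_force: 30.0
t: 20.05
ee_pos: [451.2, -352.2, 36.2]
orientation: [1.643, 2.677, -0.0]
ft_force: [-0.4, 0.3, 5.9]
width: 25.5
grasp_force: 30.0
t: 20.65
ee_pos: [450.4, -351.5, 159.6]
orientation: [-1.643, -2.677, -0.0]
ft_force: [-0.0, 0.2, -1.1]
width: 25.7
grasp_force: 30.0
t 20.6 pos [ 450.4 -351.5  159.6] q6 -1.15
shift [249.6 225.    9.8] turn [ 0.00e+00 -1.00e-03 -1.09e+00]
```

```bash
python3 -m inch '[[[250,225,8,0,0,-1.09,0],[250,225,8,0,0,-1.09,0],[250,225,8,0,0,-1.09,0],[250,225,8,0,0,-1.09,0],[250,225,8,0,0,-1.09,0],[250,225,8,0,0,-1.09,0],[250,225,8,0,0,-1.09,0],[250,225,8,0,0,-1.09,0],[250,225,8,0,0,-1.09,0],[250,225,8,0,0,-1.09,0],[250,225,8,0,0,-1.09,0],[250,225,8,0,0,-1.09,0]]]'; python3 go.py 538 -27 47 1.56
```

```text
t: 21.85
ee_pos: [538.0, -28.0, 152.3]
orientation: [-0.02, -3.141, -0.0]
ft_force: [0.1, -0.1, -0.4]
width: 25.8
grasp_force: 30.0
t 21.9 pos [538.  -28.  152.3] q6 -1.63
shift [-1.000e-01  1.000e+00  1.053e+02] turn [ 0.    -0.001 -0.002]
```

```bash
python3 -m inch '[[[0,1,30,0,0,0,0],[0,1,60,0,0,0,0],[0,1,85,0,0,0,0],[0,1,98,0,0,0,0],[0,1,104,0,0,0,0],[0,1,106,0,0,0,0],[0,1,106,0,0,0,0],[0,1,106,0,0,0,0]]]';  python3 -m inch '[[[0,0,0,0,0,0,0],[0,0,0,0,0,0,46],[0,0,0,0,0,0,46],[0,0,0,0,0,0,46],[0,0,0,0,0,0,46],[0,0,-40,0,0,0,46],[0,0,-85,0,0,0,57],[0,0,-120,0,0,0,57],[0,0,-120,0,0,0,57],[0,0,-120,0,0,0,57]]]'
python3 - <<'E'
from m import *
t=snap('top');s=snap('scene')
reds(t,38,(385,195,470,285));reds(s,38,(180,260,245,370))
E
python3 go.py 456.5 -266.7 120 -1.14
```

```text
t: 22.65
ee_pos: [539.1, -26.2, 47.7]
orientation: [0.017, 3.14, -0.0]
ft_force: [0.1, 0.0, -1.1]
width: 25.8
grasp_force: 30.0
t: 23.65
ee_pos: [538.7, -26.2, 167.3]
orientation: [0.017, 3.14, -0.0]
ft_force: [-0.1, -0.2, 0.1]
width: 49.9
grasp_force: 0.0
red [430, 195, 26, 4, 74] [444.1 196. ] [ 615.7 -353.6   38. ]
red [409, 246, 10, 13, 69] [413.4 252.2] [ 456.4 -267.    38. ]
red [223, 281, 14, 7, 66] [229.3 284. ] [ 456.  -266.5   38. ]
t 23.8 pos [537.4 -26.1 165.5] q6 -1.63
shift [  78.2 -241.5   45.7] turn [-3.0e-03 -1.0e-03  2.7e+00]
```

```bash
python3 -m inch '[[[78,-241,30,0,0,2.7,57],[78,-241,30,0,0,2.7,57],[78,-241,30,0,0,2.7,57],[78,-241,30,0,0,2.7,57],[78,-241,30,0,0,2.7,57],[78,-241,30,0,0,2.7,57],[78,-241,30,0,0,2.7,57],[78,-241,30,0,0,2.7,57],[78,-241,30,0,0,2.7,57],[78,-241,30,0,0,2.7,57],[78,-241,30,0,0,2.7,57],[78,-241,30,0,0,2.7,57],[78,-241,30,0,0,2.7,57],[78,-241,30,0,0,2.7,57],[78,-241,30,0,0,2.7,57],[78,-241,30,0,0,2.7,57],[78,-241,30,0,0,2.7,57],[78,-241,30,0,0,2.7,57],[78,-241,30,0,0,2.7,57],[78,-241,30,0,0,2.7,57]]]'; python3 go.py 456.5 -266.7 35 -1.14
```

```text
t: 25.75
ee_pos: [457.1, -265.9, 135.5]
orientation: [-3.066, -0.677, 0.003]
ft_force: [-0.6, -0.1, 0.7]
width: 50.4
grasp_force: 0.0
t 25.8 pos [ 457.1 -265.9  135.5] q6 0.59
shift [ -0.8   0.7 100.5] turn [-0.002  0.001  0.004]
```

```bash
python3 -m inch '[[[-1,1,30,0,0,0,57],[-1,1,60,0,0,0,57],[-1,1,85,0,0,0,57],[-1,1,96,0,0,0,57],[-1,1,101,0,0,0,57],[-1,1,101,0,0,0,57],[-1,1,101,0,0,0,40],[-1,1,101,0,0,0,20],[-1,1,101,0,0,0,10],[-1,1,101,0,0,0,0],[-1,1,101,0,0,0,0],[-1,1,101,0,0,0,0],[-1,1,101,0,0,0,0]]]';  python3 -m inch '[[[0,0,-30,0,0,0,0],[0,0,-70,0,0,0,0],[0,0,-110,0,0,0,0],[0,0,-125,0,0,0,0],[0,0,-125,0,0,0,0],[0,0,-125,0,0,0,0]]]'; python3 go.py 538 36 150 -1.58
```

```text
t: 27.05
ee_pos: [457.7, -267.9, 36.4]
orientation: [3.068, 0.672, 0.001]
ft_force: [-1.0, 0.7, 6.6]
width: 25.6
grasp_force: 29.8
t: 27.65
ee_pos: [457.0, -267.4, 160.4]
orientation: [-3.069, -0.671, 0.0]
ft_force: [-0.9, 0.7, -1.0]
width: 25.5
grasp_force: 29.8
t 27.6 pos [ 457.  -267.4  160.4] q6 0.59
shift [ 200.3 -241.9   10.4] turn [-0.    0.    0.44]
```

```bash
python3 -m inch '[[[200,-242,8,0,0,0.44,0],[200,-242,8,0,0,0.44,0],[200,-242,8,0,0,0.44,0],[200,-242,8,0,0,0.44,0],[200,-242,8,0,0,0.44,0],[200,-242,8,0,0,0.44,0],[200,-242,8,0,0,0.44,0],[200,-242,8,0,0,0.44,0],[200,-242,8,0,0,0.44,0],[200,-242,8,0,0,0.44,0],[200,-242,8,0,0,0.44,0]]]'; python3 go.py 538 36 47 -1.58
```

```text
t: 28.75
ee_pos: [537.3, 34.6, 152.1]
orientation: [3.141, -0.017, -0.002]
ft_force: [-0.5, -0.6, -1.2]
width: 25.9
grasp_force: 29.8
t 28.8 pos [537.3  34.6 152.1] q6 1.62
shift [  0.8  -1.5 105.1] turn [ 0.     0.001 -0.002]
```

```bash
python3 -m inch '[[[0,-1,30,0,0,0,0],[0,-1,60,0,0,0,0],[0,-1,85,0,0,0,0],[0,-1,98,0,0,0,0],[0,-1,104,0,0,0,0],[0,-1,106,0,0,0,0],[0,-1,106,0,0,0,0],[0,-1,106,0,0,0,0]]]';  python3 -m inch '[[[0,0,0,0,0,0,0],[0,0,0,0,0,0,46],[0,0,0,0,0,0,46],[0,0,0,0,0,0,46],[0,0,0,0,0,0,46],[0,0,-40,0,0,0,46],[0,0,-85,0,0,0,46],[0,0,-120,0,0,0,46],[-20,-150,-150,0,0,0,36],[-20,-150,-150,0,0,0,36],[-20,-150,-150,0,0,0,36],[-20,-150,-150,0,0,0,36],[-20,-150,-150,0,0,0,36]]]'
python3 - <<'E'
from m import *
t=snap('top');s=snap('scene','s4.png')
reds(t,38,(385,195,470,285))
f=lambda i,b:cv2.resize(i['frame'][b[1]:b[3],b[0]:b[2],::-1],(400,400),interpolation=cv2.INTER_CUBIC)
cv2.imwrite('pics/d4.png',np.hstack([f(t,(270,140,390,260)),f(s,(270,170,420,320))]))
E
python3 go.py 439 -24 74 0
```

```text
t: 29.55
ee_pos: [538.7, 36.8, 47.6]
orientation: [-3.141, 0.015, -0.003]
ft_force: [-0.4, 0.1, -0.8]
width: 25.6
grasp_force: 29.8
t: 30.85
ee_pos: [519.1, 188.0, 196.8]
orientation: [3.141, -0.01, 0.001]
ft_force: [-0.4, -0.3, 0.9]
width: 31.4
grasp_force: 0.0
red [430, 195, 26, 4, 69] [444.3 196. ] [ 616. -354.   38.]
t 30.9 pos [519.  186.1 196.2] q6 1.9
shift [-77.9 210.7 122.4] turn [-0.00e+00  1.00e-03 -1.58e+00]
```

View pics/d4.png

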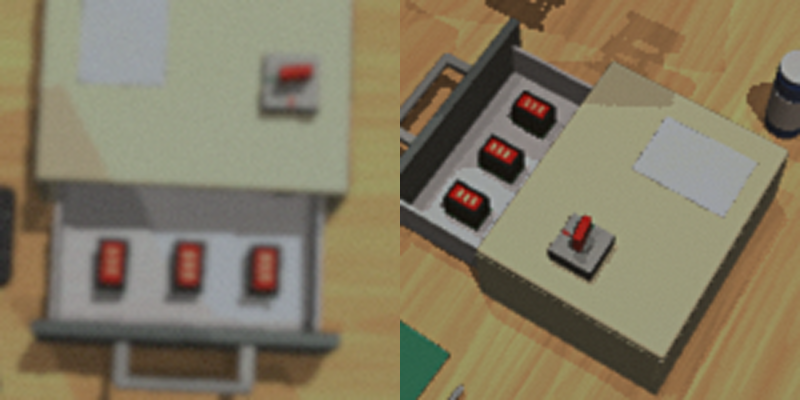

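All three meters stand upright in the drawer and the mat holds only the terminal. Next I grip the handle at about (439,-24).

```bash
python3 -m inch '[[[-78,210.5,0,0,0,-1.58,36],[-78,210.5,0,0,0,-1.58,36],[-78,210.5,0,0,0,-1.58,36],[-78,210.5,0,0,0,-1.58,36],[-78,210.5,0,0,0,-1.58,36],[-78,210.5,0,0,0,-1.58,36],[-78,210.5,0,0,0,-1.58,36],[-78,210.5,0,0,0,-1.58,36],[-78,210.5,0,0,0,-1.58,36],[-78,210.5,0,0,0,-1.58,36],[-78,210.5,0,0,0,-1.58,36],[-78,210.5,0,0,0,-1.58,36],[-78,210.5,0,0,0,-1.58,36]]]'; python3 go.py 438.5 -24 74 0
```

```text
t: 32.25
ee_pos: [438.9, -23.8, 196.4]
orientation: [-2.227, -2.215, 0.001]
ft_force: [-0.6, 0.1, -0.4]
width: 31.3
grasp_force: 0.0
t 32.2 pos [438.9 -23.8 196.4] q6 -0.08
shift [ -0.2  -0.4 122.4] turn [-0.001  0.    -0.005]
```

```bash
python3 -m inch '[[[0,0,40,0,0,0,36],[0,0,70,0,0,0,36],[0,0,90,0,0,0,36],[0,0,105,0,0,0,36],[0,0,115,0,0,0,36],[0,0,122,0,0,0,36],[0,0,122,0,0,0,36],[0,0,122,0,0,0,20],[0,0,122,0,0,0,10],[0,0,122,0,0,0,0],[0,0,122,0,0,0,0],[0,0,122,0,0,0,0],[0,0,122,0,0,0,0]]]'; python3 -m inch '[[[0,6,0,0,0,0,0],[0,13,0,0,0,0,0],[0,20,0,0,0,0,0],[0,27,0,0,0,0,0],[0,34,0,0,0,0,0],[0,41,0,0,0,0,0],[0,48,0,0,0,0,0],[0,55,0,0,0,0,0],[0,62,0,0,0,0,0],[0,69,0,0,0,0,0],[0,76,0,0,0,0,0],[0,83,0,0,0,0,0],[0,90,0,0,0,0,0],[0,96,0,0,0,0,0],[0,101,0,0,0,0,0],[0,105,0,0,0,0,0],[0,108,0,0,0,0,0],[0,110,0,0,0,0,0],[0,110,0,0,0,0,0]]]'
```

```text
t: 33.55
ee_pos: [439.7, -22.8, 75.2]
orientation: [2.222, 2.221, 0.001]
ft_force: [-0.9, -0.4, 6.3]
width: 9.7
grasp_force: 30.0
t: 35.45
ee_pos: [548.1, -24.0, 75.1]
orientation: [-2.221, -2.221, 0.005]
ft_force: [-6.1, -7.7, 11.0]
width: 9.7
grasp_force: 30.0
```

```bash
python3 -m inch '[[[0,1,0,0,0,0,0],[0,2,0,0,0,0,0],[0,3,0,0,0,0,0],[0,3,0,0,0,0,0],[0,3,0,0,0,0,0]]]'
```

```text
t: 35.95
ee_pos: [548.2, -24.0, 75.1]
orientation: [-2.218, -2.218, 0.011]
ft_force: [-16.0, -8.4, 20.0]
width: 9.6
grasp_force: 30.0
```

The drawer is at its stop. I release the handle and return to the key.

```bash
python3 -m inch '[[[0,-2,0,0,0,0,0],[0,-2,0,0,0,0,20],[0,-2,0,0,0,0,34],[0,-2,0,0,0,0,34],[0,-2,0,0,0,0,34],[0,-2,-40,0,0,0,34],[0,-2,-85,0,0,0,34],[0,-2,-130,0,0,0,34],[0,-2,-155,0,0,0,34],[0,-2,-155,0,0,0,34],[0,-2,-155,0,0,0,34]]]'; python3 go.py 678.4 -102 146 0.1
python3 - <<'E'
from h import *
t=snap('top');s=snap('scene')
f=lambda i,b:cv2.resize(i['frame'][b[1]:b[3],b[0]:b[2],::-1],(400,400),interpolation=cv2.INTER_CUBIC)
cv2.imwrite('pics/d5.png',np.hstack([f(t,(330,140,390,200)),f(s,(310,230,370,290))]))
E
```

```text
t: 37.05
ee_pos: [550.3, -22.7, 229.6]
orientation: [2.221, 2.221, 0.001]
ft_force: [-0.8, -0.0, 0.2]
width: 30.0
grasp_force: 0.0
t 37.0 pos [550.3 -22.7 229.6] q6 -0.06
shift [-79.4 128.   83.7] turn [ 0.001  0.    -0.1  ]
```

View pics/d5.png

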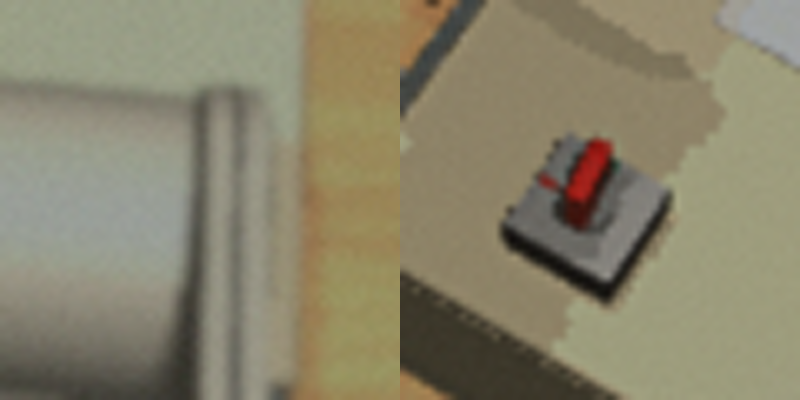

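The key stands as I left it, across the slot. I grip it at the same angle.

```bash
python3 -m inch '[[[-79,128,0,0,0,-0.1,34],[-79,128,0,0,0,-0.1,34],[-79,128,0,0,0,-0.1,34],[-79,128,0,0,0,-0.1,34],[-79,128,0,0,0,-0.1,34],[-79,128,0,0,0,-0.1,34],[-79,128,20,0,0,-0.1,34],[-79,128,40,0,0,-0.1,34],[-79,128,58,0,0,-0.1,34],[-79,128,70,0,0,-0.1,34],[-79,128,79,0,0,-0.1,34],[-79,128,83,0,0,-0.1,34],[-79,128,83,0,0,-0.1,34],[-79,128,83,0,0,-0.1,20],[-79,128,83,0,0,-0.1,10],[-79,128,83,0,0,-0.1,5],[-79,128,83,0,0,-0.1,0],[-79,128,83,0,0,-0.1,0],[-79,128,83,0,0,-0.1,0],[-79,128,83,0,0,-0.1,0]]]'; python3 go.py 678.4 -102 146 1.56
```

```text
t: 39.15
ee_pos: [678.5, -101.9, 147.2]
orientation: [2.107, 2.329, 0.0]
ft_force: [-3.3, 0.0, 5.7]
width: 9.0
grasp_force: 30.0
t 39.1 pos [ 678.5 -101.9  147.2] q6 -0.27
shift [-0.1 -0.1  1.2] turn [ 0.    0.   -1.46]
```

```bash
python3 -m inch '[[[0,0,0,0,0,-0.1,0],[0,0,0,0,0,-0.2,0],[0,0,0,0,0,-0.3,0],[0,0,0,0,0,-0.4,0],[0,0,0,0,0,-0.5,0],[0,0,0,0,0,-0.6,0],[0,0,0,0,0,-0.7,0],[0,0,0,0,0,-0.8,0],[0,0,0,0,0,-0.9,0],[0,0,0,0,0,-1.0,0],[0,0,0,0,0,-1.1,0],[0,0,0,0,0,-1.2,0],[0,0,0,0,0,-1.3,0],[0,0,0,0,0,-1.4,0],[0,0,0,0,0,-1.46,0],[0,0,0,0,0,-1.52,0],[0,0,0,0,0,-1.55,0],[0,0,0,0,0,-1.55,0],[0,0,0,0,0,-1.55,0]]]'; python3 go.py 678.4 -102 146 1.56; python3 -c "
from h import *
o=status.get_obs();print(o['moment'],o['ft_force'])"
```

```text
t: 41.05
ee_pos: [679.0, -101.4, 147.2]
orientation: [-0.123, 3.138, 0.001]
ft_force: [0.7, 3.5, 5.2]
width: 9.2
grasp_force: 30.0
t 41.0 pos [ 679.  -101.4  147.2] q6 -1.82
shift [ 0.7 -0.6  1.2] turn [0.    0.001 0.089]
[ 0.65096908 -0.05463029 -0.00658938] [0.68811795 3.4517927  5.18423791]
```

```bash
python3 -m inch '[[[0,0,0,0,0,-0.04,0],[0,0,0,0,0,-0.08,0],[0,0,0,0,0,-0.08,0]]]'; python3 -c "
from h import *
o=status.get_obs();print(o['moment'],o['ft_force'])"; python3 -m inch '[[[0,0,0,0,0,0.04,0],[0,0,0,0,0,0.08,0],[0,0,0,0,0,0.13,0],[0,0,0,0,0,0.13,0]]]'; python3 -c "
from h import *
o=status.get_obs();print(o['moment'],o['ft_force'])"; python3 go.py 678.4 -102 146 1.56
```

```text
t: 41.35
ee_pos: [679.0, -101.4, 147.3]
orientation: [-0.249, 3.13, 0.001]
ft_force: [-0.6, 4.1, 5.6]
width: 9.2
grasp_force: 30.0
[ 0.68540753  0.10389163 -0.12379127] [-0.55074599  4.05697525  5.5910306 ]
t: 41.75
ee_pos: [679.0, -101.8, 147.2]
orientation: [-0.042, 3.14, -0.0]
ft_force: [0.4, 1.0, 4.2]
width: 9.1
grasp_force: 30.0
[ 0.34665836  0.03227856 -0.03494978] [0.39034985 0.98663457 4.15238574]
t 41.8 pos [ 679.  -101.8  147.2] q6 -1.76
shift [ 0.6 -0.2  1.2] turn [-0.     0.002  0.038]
```

The end stop was felt (moment 0.12 N m), so the plug is locked. I draw the key up gently.

```bash
python3 -m inch '[[[0,0,-2,0,0,0,0],[0,0,-4,0,0,0,0],[0,0,-6,0,0,0,0],[0,0,-8,0,0,0,0],[0,0,-8,0,0,0,0]]]'
```

```text
t: 42.25
ee_pos: [678.4, -101.8, 154.9]
orientation: [0.046, -3.141, -0.0]
ft_force: [-0.7, 0.2, 0.0]
width: 8.7
grasp_force: 30.0
```

```bash
python3 -m inch '[[[0,0,-5,0,0,0,0],[0,0,-10,0,0,0,0],[0,0,-16,0,0,0,0],[0,0,-22,0,0,0,0],[0,0,-40,0,0,0,0],[0,0,-60,0,0,0,0],[0,0,-80,0,0,0,0],[0,0,-80,0,0,0,0]]]'
python3 - <<'E'
from h import *
t=snap('top');s=snap('scene')
f=lambda i,b:cv2.resize(i['frame'][b[1]:b[3],b[0]:b[2],::-1],(400,400),interpolation=cv2.INTER_CUBIC)
cv2.imwrite('pics/k6.png',np.hstack([f(t,(310,130,410,230)),f(s,(290,200,380,290))]))
E
python3 go.py 492 301.5 230 1.56
```

```text
t: 43.05
ee_pos: [680.2, -102.2, 238.4]
orientation: [-0.046, 3.135, -0.002]
ft_force: [1.1, 0.7, -0.0]
width: 8.6
grasp_force: 30.0
t 43.1 pos [ 678.4 -101.9  234.9] q6 -1.77
shift [174.6 408.6   4.7] turn [-0.     0.001  0.04 ]
```

View pics/k6.png

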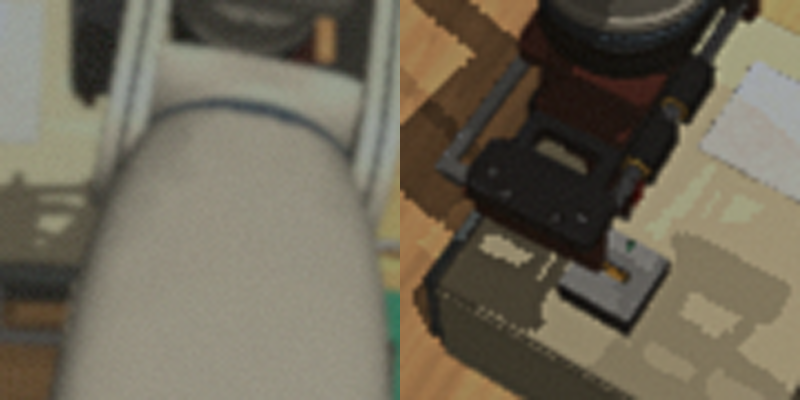

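The key is out: its brass bit shows below the fingers, above the empty slot at (615,272) in the right crop. I carry it to the mug.

```bash
python3 -m inch '[[[15,35,0,0,0,0,0],[30,70,0,0,0,0,0],[45,105,0,0,0,0,0],[60,140,0,0,0,0,0],[75,175,0,0,0,0,0],[90,210,0,0,0,0,0],[105,245,0,0,0,0,0],[120,280,0,0,0,0,0],[135,315,0,0,0,0,0],[150,350,0,0,0,0,0],[165,385,0,0,0,0,0],[174.5,408.5,0,0,0,0.04,0],[174.5,408.5,0,0,0,0.04,0],[174.5,408.5,0,0,0,0.04,0],[174.5,408.5,0,0,0,0.04,0],[174.5,408.5,0,0,0,0.04,0]]]'
python3 - <<'E'
from h import *
s=snap('scene')
f=s['frame'][80:180,290:410,::-1];cv2.imwrite('pics/m7.png',cv2.resize(f,None,fx=4,fy=4,interpolation=cv2.INTER_CUBIC))
E
python3 go.py 492 301.5 66 1.56
```

```text
t: 44.75
ee_pos: [492.4, 300.3, 234.3]
orientation: [-0.019, -3.141, 0.001]
ft_force: [0.8, -0.3, -0.4]
width: 8.7
grasp_force: 30.0
t 44.8 pos [492.5 300.4 234.5] q6 -1.03
shift [  0.4   1.2 168.5] turn [-0.    -0.    -0.001]
```

View pics/m7.png

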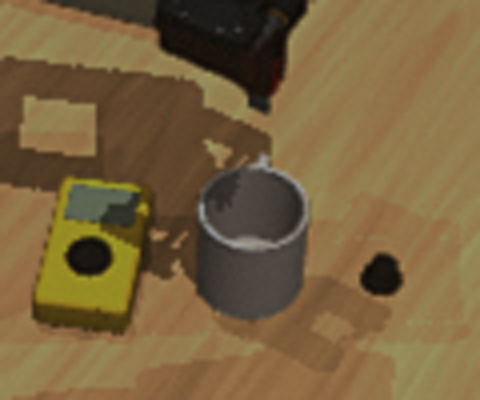

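The key is still held (8.7 mm) above the mug, which has not moved. I lower it inside.

```bash
python3 -m inch '[[[0,1,25,0,0,0,0],[0,1,50,0,0,0,0],[0,1,75,0,0,0,0],[0,1,90,0,0,0,0],[0,1,105,0,0,0,0],[0,1,120,0,0,0,0],[0,1,135,0,0,0,0],[0,1,150,0,0,0,0],[0,1,160,0,0,0,0],[0,1,168,0,0,0,0],[0,1,168,0,0,0,0],[0,1,168,0,0,0,0]]]'
```

```text
t: 46.0
ee_pos: [492.2, 302.6, 66.8]
orientation: [0.017, 3.141, 0.0]
ft_force: [-0.5, 0.5, -0.6]
width: 8.7
grasp_force: 30.0
```

```bash
python3 -m inch '[[[0,0,8,0,0,0,0],[0,0,8,0,0,0,0],[0,0,8,0,0,0,12],[0,0,8,0,0,0,18],[0,0,8,0,0,0,22],[0,0,8,0,0,0,25],[0,0,8,0,0,0,25],[0,0,0,0,0,0,25],[0,0,-20,0,0,0,25],[0,0,-45,0,0,0,25],[0,0,-80,0,0,0,25],[0,0,-120,0,0,0,25],[0,0,-170,0,0,0,25],[150,0,-190,0,0,0,25],[150,0,-190,0,0,0,25],[150,0,-190,0,0,0,25],[150,0,-190,0,0,0,25],[150,0,-190,0,0,0,25],[150,0,-190,0,0,0,25]]]'
python3 - <<'E'
from m import *
t=snap('top');s=snap('scene')
f=lambda i,b:cv2.resize(i['frame'][b[1]:b[3],b[0]:b[2],::-1],(400,400),interpolation=cv2.INTER_CUBIC)
cv2.imwrite('pics/m8.png',np.hstack([f(t,(160,190,240,270)),f(s,(290,110,430,250))]))
E
```

```text
t: 47.9
ee_pos: [343.0, 304.5, 257.2]
orientation: [0.017, 3.14, 0.001]
ft_force: [-0.2, -0.7, -0.1]
width: 22.2
grasp_force: 0.0
```

View pics/m8.png

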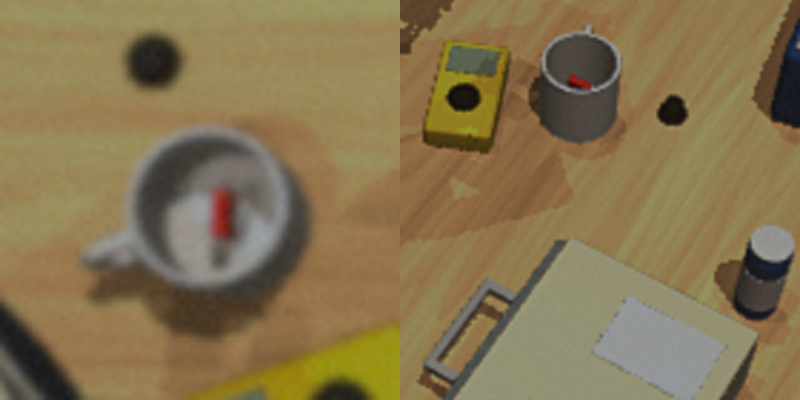

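The key lies inside the mug, which is still standing, and the drawer is shut. I hand the job in.

```bash
python3 -c "
from workcell import ctrl
print(ctrl.close_job())"
```

```text
the job is handed in; nothing more can be done
None
```

I handed the job in at about 48 s: all three meters found on the mat are in the shut, locked drawer, and the key is in the standing mug; the hand-in gave no verdict.

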